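# Clear the inspection bench: rejects to the basket, off-cuts swept into the pan

## Robot

A 7-joint arm with a two-finger parallel gripper is mounted at the origin on the work surface. World frame = base frame: x ahead of the robot, y to its left, z up, the work surface at z = 0. Lengths are in m, angles in rad, forces in N, time in s.
With the tool pointing down it reaches from about 0.4 to 0.85 m from the base axis. Payload 10.4 kg.
Tool frame: the origin (TCP) lies at the very end of the fingers, on their centre line; the grasp point (between the pads) lies 19 mm behind it; x points along the fingers, y is the direction in which the jaws open and shut, and the axes are right-handed (so a half turn about x gives the same grasp; the last joint's range is limited). The gripper opens to 85 mm and grips with 20 to 120 N. Pads are 22 mm wide; open, the fingers measure 114 mm over their backs; the gripper's body (76 mm by 85 mm) begins 54 mm behind the grasp point. The pads swing forward as they close: fully open they stand 13 mm farther back than shut.
Start: joints at [-1.295, 0.332, -0.065, 1.46, 0.022, 1.35, -0.088], TCP at [0.184, 0.597, 0.231] pointing down, gripper open.
Joint ranges: [-2.6, 2.6], [-0.5, 2.12], [-1.47, 1.34], [0.16, 2.42], [-1.27, 4.41], [0.06, 2.06], [-2.6, 2.6]. Speed limits (rad/s): [2.22, 2.22, 2.79, 2.79, 3.14, 3.14, 3.14].

## Interface

Orientations are given as a unit quaternion [x, y, z, w].
In Python, from workcell import monitor, camera, ticket, regions_of gives the robot as it stands.
- The arm moves only by the tool step_arm, never from a script. Its argument "increments" is a list of rows, each a list of 5 numbers: the finger opening in m, from 0 to 0.0854, then the shift along the world's x, y, z in m, then the turn about the world's z in rad. A call has 1 to 12 rows; each row shifts and turns the commanded pose from where the row before left it; what a row does not reach is not made up. A row lasts 1/12 s, in which the tool goes at most 41.7 mm and 7.16 degrees, less where a joint would pass 70% of its speed; a pose out of reach is approached as far as the arm can. A call with a gripper value outside its range is refused whole. The fingers move at their own pace and stop on an object; "force" is the grip in N (left out, the last holds). Time passes only in rows, so rows that do not move let the fingers close. It gives the time, the measured TCP pose, the force and the opening at its end, in the units of the state.
- monitor.get_obs(): the state, without advancing time (a new reading comes with each control period).
- camera(name): name is "scene" or "side" or "wrist"; returns a dict with "color" (400x640x3 uint8, red, green, blue), "range_z" (400x640 float32, m along the optical axis (not along the pixel's ray), 0 where there is no reading), "fx", "fy", "cx", "cy" (pixels), "k1" (the pictures are not rectified: a ray, as slopes to the right and down, at radius r is drawn at 1 + k1 r^2 times it, then the intrinsics apply), "cam_to_world" (4x4, takes a point from camera to world coordinates). Camera axes: x right, y up, looking along -z (the intrinsics and any distortion apply to the point x, -y, -z); pixel columns grow to the right and rows downward; lengths in m; the calibration is good to about 2 mm. A picture is of the moment at which its call begins.
- ticket.hand_in(): hands the job in, once; it reports no verdict.
Trained networks look in a picture, given as the dict that the camera call returned (one of the last four; its "shot" number tells which), for a name from the list of things; names that differ only in an ending like _2 or _b are one class to them, and where a whole thing is asked for, a point or a joint stands for the part that bears it (a point fixed in the world has none). Each returns a list of dicts, best first, with "p" (0 to 1); they miss things now and then, are a little off and sometimes report something else, mostly with a low value. They report only what shows in the picture. A call takes as long as a camera call.
- regions_of(picture, query): "region" (400x640 bool, what is visible of it) and "centre" ([row, column] in pixels, amid what is visible of it).
The state is a dict: "clock": time; "joint_pos": joint angles; "joint_velocities": joint speeds; "tau": joint torques, N m; "position": TCP position; "ee_rot": TCP orientation; "ft_force": force on the tool from outside, world axes, zero at the start; "torque": the same for the moment, N m; "grip_width": opening from 0.0 (shut) to 1.0 (fully open).
Only numpy, scipy, OpenCV 4.12 (cv2) and the standard library are available. Lean on these libraries where they do the work, as an engineer would, in place of code of your own. Each camera call takes 0.05 s, during which the arm holds its last target. There are 200 camera calls.

## Task

Clear the inspection bench: first pick every flanged bushing out of the off-cuts and put it in the wire reject basket, then take the bench brush from its tray and sweep all the loose metal off-cuts up the ramp and right onto the floor of the scrap pan, and finally stand the brush back in its tray on its bristles. The off-cuts have sharp edges, so move them only with the brush, never with the gripper; keep bushings out of the scrap pan, and leave the beaker, bottle and dish where they are.

Things in the scene. Friction and masses are not known exactly. Their poses are not given: they have to be found in the camera images.
- pan: Steel scrap pan (wide dustpan) fixed to the bench. Origin on the bench, mid-footprint; x points in through the mouth, y across, z up. Lip at x -100 mm, flush with the bench; ramp rises 5 mm from x -100 to -55; flat floor 5 mm high from -55 to the rear wall at +100. Inside y -170 to +170. Walls 45 mm high, 4 thick (22 high beside the ramp). Handle, 45 high, behind the rear wall.
- basket: Loose steel wire reject basket, open top, 0.8 kg: inside 150 mm (its x) by 220 mm (its y), 90 mm high, walls 4 thick, floor 4 mm above the bench. Origin under its centre on the bench, z up.
- tray: Loose shallow yellow-green plastic lab tray, 0.6 kg, in which the brush is kept: inside 140 mm (its x) by 220 mm (its y), floor 5 mm above the bench, rim 18 mm high, outside about 165 x 245. Origin under its centre on the bench, z up.
- brush: Wooden bench brush, 0.3 kg, on stiff (rigid) bristles: 176 mm long (its y), 56 wide (x), 92 high. Origin: centre of the bristles' underside, z up. Bristles 170 x 46, 0 to 30 mm up; block 176 x 56, 30 to 48; above it a handle bar 130 long (along y), 26 wide, 66 to 92 mm up, on two posts. Grip the bar from above across its 26 mm, 80 mm above the origin. Both long faces sweep alike.
- bushing1: Rejected dark steel flanged bushing, about 0.35 kg, standing on its flange: flange 60 mm diameter and 10 thick, hub 40 mm diameter above it, 64 mm high in all. Origin at the centre of the flange's underside, z along the hub. Its hub stands well above the off-cuts around it. May be absent.
- bushing2: Rejected dark steel flanged bushing, about 0.35 kg, standing on its flange: flange 60 mm diameter and 10 thick, hub 40 mm diameter above it, 64 mm high in all. Origin at the centre of the flange's underside, z along the hub. Its hub stands well above the off-cuts around it. May be absent.
- bushing3: Rejected dark steel flanged bushing, about 0.35 kg, standing on its flange: flange 60 mm diameter and 10 thick, hub 40 mm diameter above it, 64 mm high in all. Origin at the centre of the flange's underside, z along the hub. Its hub stands well above the off-cuts around it. May be absent.
- bushing4: Rejected dark steel flanged bushing, about 0.35 kg, standing on its flange: flange 60 mm diameter and 10 thick, hub 40 mm diameter above it, 64 mm high in all. Origin at the centre of the flange's underside, z along the hub. Its hub stands well above the off-cuts around it. May be absent.
- offcut1: Loose metal off-cut with sharp edges: solid flat bar, 62 x 30 x 20 high (mm). Origin at the centre of its underside, x along its length, z up. May be absent.
- offcut2: Loose metal off-cut with sharp edges: square tube, 60 x 24 x 24 high, 3 wall (mm). Origin at the centre of its underside, x along its length, z up. May be absent.
- offcut3: Loose metal off-cut with sharp edges: angle section, 60 x 32 x 24 high, 5 thick, one leg flat on the bench (mm). Origin at the centre of its underside, x along its length, z up. May be absent.
- offcut4: Loose metal off-cut with sharp edges: channel section, 60 x 32 x 24 high, 4 thick, open side up (mm). Origin at the centre of its underside, x along its length, z up. May be absent.
- offcut5: Loose metal off-cut with sharp edges: stepped block, 60 x 30, half of it 24 high and half 12 (mm). Origin at the centre of its underside, x along its length, z up. May be absent.
- beaker: Bystander: glass beaker, 60 mm diameter, 85 high, standing on the bench. Origin under its centre.
- reagent: Bystander: white reagent bottle, 52 mm diameter, 95 high, standing on the bench. Origin under its centre.
- dish: Bystander: closed glass dish, 90 mm diameter, 18 high, on the bench. Origin under its centre.

How it is judged:
On the way, in this order (a step that is already met when the one before it is completed fails the run):
1. every bushing is in the wire basket, at rest (x of bushing1 in the frame of basket between -0.075 and 0.075 m and y of bushing1 in the frame of basket between -0.11 and 0.11 m and z of each of bushing1, bushing2, bushing3, bushing4 in the frame of basket below 0.075 m and linear speed of each of bushing1, bushing2, bushing3, bushing4 below 0.05 m/s and x of bushing2 in the frame of basket between -0.075 and 0.075 m and y of bushing2 in the frame of basket between -0.11 and 0.11 m and x of bushing3 in the frame of basket between -0.075 and 0.075 m and y of bushing3 in the frame of basket between -0.11 and 0.11 m and x of bushing4 in the frame of basket between -0.075 and 0.075 m and y of bushing4 in the frame of basket between -0.11 and 0.11 m), for 0.2 s.
2. the brush is taken out of its tray ((horizontal distance between brush and tray above 0.12 m or z of brush in the frame of tray above 0.03 m)), for 0.1 s.
3. every off-cut lies in the scrap pan with its centre past the ramp (x of offcut1 in the frame of pan between -0.045 and 0.1 m and y of offcut1 in the frame of pan between -0.17 and 0.17 m and z of each of offcut1, offcut2, offcut3, offcut4, offcut5 in the frame of pan below 0.06 m and x of offcut2 in the frame of pan between -0.045 and 0.1 m and y of offcut2 in the frame of pan between -0.17 and 0.17 m and x of offcut3 in the frame of pan between -0.045 and 0.1 m and y of offcut3 in the frame of pan between -0.17 and 0.17 m and x of offcut4 in the frame of pan between -0.045 and 0.1 m and y of offcut4 in the frame of pan between -0.17 and 0.17 m and x of offcut5 in the frame of pan between -0.045 and 0.1 m and y of offcut5 in the frame of pan between -0.17 and 0.17 m), for 0.2 s.
At the end, for the whole second after the job is handed in: Every bushing is in the wire basket, below its rim; every off-cut is in the pan, its centre at least 10 mm past the ramp; the brush stands on its bristles on the tray floor (within 7 degrees of upright), centred within 60 mm (x) and 65 mm (y); basket and tray are level; bushings and brush at rest (all of step 1 and all of step 3 and x of brush in the frame of tray between -0.06 and 0.06 m and y of brush in the frame of tray between -0.065 and 0.065 m and z of brush in the frame of tray below 0.012 m and angle between brush's own z axis and vertical below 0.12 rad and linear speed of brush below 0.03 m/s and angle between each of basket, tray's own z axis and vertical below 0.15 rad); the robot touches nothing.
It fails at once if an off-cut is handled with the gripper or arm (more than 3 N) instead of the brush (contact force between any of the fingers, the arm and offcut1 above 3 N or contact force between any of the fingers, the arm and offcut2 above 3 N or contact force between any of the fingers, the arm and offcut3 above 3 N or contact force between any of the fingers, the arm and offcut4 above 3 N or contact force between any of the fingers, the arm and offcut5 above 3 N).
It fails at once if a bystander (beaker, bottle, dish) is shifted more than 30 mm or knocked over (distance of any of beaker, reagent, dish from where it was at the start of the episode above 0.03 m or angle between any of beaker, reagent, dish's own z axis and vertical above 0.5 rad).
It fails at once if a bushing is swept into the scrap pan ((x of bushing1 in the frame of pan between -0.055 and 0.1 m and y of bushing1 in the frame of pan between -0.17 and 0.17 m and z of bushing1 in the frame of pan below 0.04 m) or (x of bushing2 in the frame of pan between -0.055 and 0.1 m and y of bushing2 in the frame of pan between -0.17 and 0.17 m and z of bushing2 in the frame of pan below 0.04 m) or (x of bushing3 in the frame of pan between -0.055 and 0.1 m and y of bushing3 in the frame of pan between -0.17 and 0.17 m and z of bushing3 in the frame of pan below 0.04 m) or (x of bushing4 in the frame of pan between -0.055 and 0.1 m and y of bushing4 in the frame of pan between -0.17 and 0.17 m and z of bushing4 in the frame of pan below 0.04 m)).
Of bushing1, bushing2, bushing3, bushing4 only 3 to 4 are there at a start; the rules pass over those that are not, and their reading is None.
Of offcut1, offcut2, offcut3, offcut4, offcut5 only 3 to 5 are there at a start; the rules pass over those that are not, and their reading is None.
At some moment in a run one of offcut1, offcut2, offcut3, offcut4, offcut5 may be knocked a few centimetres aside while the robot is not near it.
Once in a run the grip may slacken for a moment while it holds something.
It also fails if it takes over 210 s, if anything falls off the work surface, if the arm or the gripper's body presses on something with over 40 N, if the wrist force passes 120 N, or if a joint passes its speed limit or range.

## Working session

There is one attempt and no reset: what is moved stays moved. The work goes in short steps, Python scripts to look and compute and a tool call to move; the robot and the scene stay as the last step left them, time stands still between calls to the robot, and variables do not carry over. Pictures are saved under pics/ and viewed, about 12 in all and at most 16, crops included, and the job is handed in when it is done.

Besides the shell and the picture viewer there is one more tool, called after "Request:" by a JSON object that holds its "name" and its "arguments". step_arm: Moves the arm, as the interface text tells. Its arguments: {"type":"object","properties":{"increments":{"type":"array"},"force":{"type":"number"}},"required":["increments"]}

```bash
mkdir -p pics; ls; cat > h.py <<'E'
import numpy as np, cv2
from workcell import monitor, camera, ticket, regions_of
def pts(c):
    h,w=c["range_z"].shape
    v,u=np.mgrid[0:h,0:w].astype(float)
    K=np.array([[c["fx"],0,c["cx"]],[0,c["fy"],c["cy"]],[0,0,1.]])
    uv=np.stack([u.ravel(),v.ravel()],1)[:,None]
    s=cv2.undistortPoints(uv,K,np.array([c["k1"],0,0,0,0.]))[:,0]
    z=c["range_z"].ravel()
    P=np.stack([s[:,0]*z,-s[:,1]*z,-z,np.ones_like(z)],1)@np.array(c["cam_to_world"]).T
    P=P[:,:3].reshape(h,w,3); P[c["range_z"]==0]=np.nan
    return P
def save(c,name): cv2.imwrite(f"pics/{name}.png",c["color"][:,:,::-1])
def topview(c,P,name,x0=0.1,x1=1.0,y0=-.75,y1=.75,s=500):
    """orthographic heights/colour; rows: x far at top, cols: y left at left"""
    im=np.zeros((int((x1-x0)*s),int((y1-y0)*s),3),np.uint8)
    m=np.isfinite(P[...,0]); Q=P[m]; C=c["color"][m][:,::-1]
    o=np.argsort(Q[:,2]); Q=Q[o];C=C[o]
    r=((x1-Q[:,0])*s).astype(int); k=((y1-Q[:,1])*s).astype(int)
    ok=(r>=0)&(r<im.shape[0])&(k>=0)&(k<im.shape[1])
    im[r[ok],k[ok]]=C[ok]
    cv2.imwrite(f"pics/{name}.png",im)
E
cat > look.py <<'E'
from h import *
import sys
names="pan basket tray brush bushing1 offcut1 offcut2 offcut3 offcut4 offcut5 beaker reagent dish".split()
for cn in ["scene","side"]:
    c=camera(cn); P=pts(c); save(c,cn+sys.argv[1])
    print(cn,np.round(np.array(c["cam_to_world"])[:3,3],2))
    for n in names:
        for d in regions_of(c,n):
            if d["p"]<.25: continue
            Q=P[d["region"]]; Q=Q[np.isfinite(Q[:,0])]
            if len(Q)<5: continue
            t=Q[Q[:,2]>np.percentile(Q[:,2],95)-.008]
            (cx,cy),sz,a=cv2.minAreaRect((t[:,:2]*1000).astype(np.float32))
            print(n,round(d["p"],2),[int(q) for q in d["centre"]],"lo/hi z",np.round(np.percentile(Q[:,2],[5,95]),3),"mean",np.round(t.mean(0),3),"rect",np.round([cx,cy,*sz,a]).astype(int),len(Q))
print(monitor.get_obs()["clock"])
E
python3 look.py 0
```

```text
pics
scene [1.22 0.16 0.56]
pan 0.67 [192, 175] lo/hi z [0.002 0.047] mean [ 0.577 -0.393  0.046] rect [ 550 -395  354  273    9] 10047
basket 0.67 [172, 461] lo/hi z [0.    0.092] mean [0.387 0.339 0.09 ] rect [367 329 229 163  86] 1539
basket 0.43 [177, 270] lo/hi z [0.002 0.025] mean [ 0.461 -0.122  0.024] rect [ 459 -123   62   24   25] 214
basket 0.36 [177, 315] lo/hi z [0.006 0.065] mean [ 0.468 -0.013  0.063] rect [491 -19  37  97  79] 528
tray 0.74 [252, 484] lo/hi z [0.004 0.022] mean [0.609 0.368 0.02 ] rect [575 368 246 168  90] 3858
brush 0.96 [222, 481] lo/hi z [0.012 0.098] mean [0.568 0.361 0.097] rect [564 359 128  25  90] 3623
bushing1 0.89 [179, 313] lo/hi z [0.009 0.065] mean [ 0.469 -0.013  0.063] rect [467 -14  34  36  61] 486
bushing1 0.89 [219, 242] lo/hi z [0.006 0.066] mean [ 0.636 -0.126  0.065] rect [ 633 -127   39   39   63] 803
bushing1 0.88 [206, 299] lo/hi z [0.007 0.066] mean [ 0.564 -0.018  0.065] rect [562 -19  40  36  41] 700
bushing1 0.69 [181, 350] lo/hi z [0.004 0.065] mean [0.448 0.08  0.063] rect [445  79  38  38  66] 596
offcut1 0.89 [202, 263
[... 4685 characters left out ...]
, 319] lo/hi z [0.002 0.026] mean [0.662 0.076 0.024] rect [665  78  33  32  84] 303
beaker 0.57 [135, 328] lo/hi z [0.007 0.086] mean [0.754 0.19  0.083] rect [754 190  61  56  54] 637
reagent 0.97 [159, 371] lo/hi z [0.009 0.095] mean [0.777 0.034 0.094] rect [779  36  22  24  42] 623
reagent 0.67 [160, 256] lo/hi z [0.003 0.021] mean [0.567 0.326 0.019] rect [573 363 244 166  90] 1380
dish 0.96 [141, 297] lo/hi z [0.002 0.021] mean [0.713 0.302 0.019] rect [716 306  85  87  46] 426
dish 0.38 [138, 239] lo/hi z [0.013 0.096] mean [0.557 0.346 0.095] rect [559 353 128  26  90] 1136
dish 0.35 [233, 334] lo/hi z [0.003 0.022] mean [ 0.547 -0.114  0.02 ] rect [ 549 -112   32   61   36] 498
1.4
```

View pics/scene0.png

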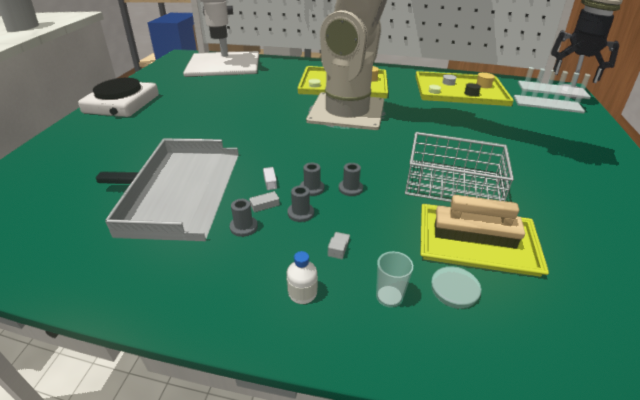

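View pics/side0.png

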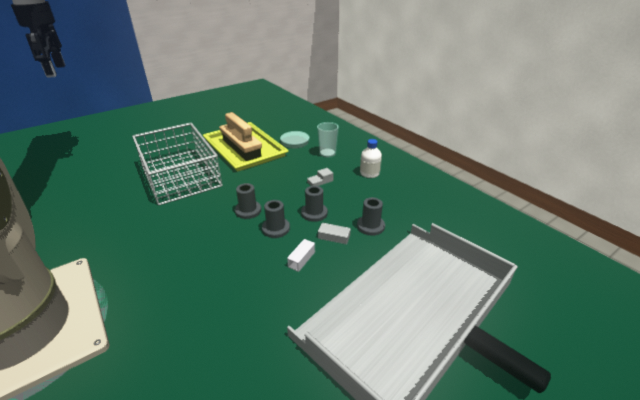

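```bash
python3 - <<'E'
from h import *
from scipy.spatial.transform import Rotation as R
from scipy import ndimage
o=monitor.get_obs(); print({k:np.round(v,3) for k,v in o.items()}); print(R.from_quat(o["ee_rot"]).as_matrix().round(3))
# depth-based clusters above bench, merged cameras
M=[]
for n in ["scene","side"]:
    c=camera(n);P=pts(c); Q=P.reshape(-1,3); M.append(Q[np.isfinite(Q[:,0])])
    B=M[-1]; b=B[(abs(B[:,0]-.6)<.05)&(abs(B[:,1]+.0)<.06)&(B[:,2]<.004)]; print(n,"bench z",np.median(b[:,2]))
    g=np.zeros((300,300),np.uint8); k=(B[:,2]>.012)&(B[:,0]>.3)&(B[:,0]<.9)&(B[:,1]>-.25)&(B[:,1]<.25)
    q=B[k]; g[((q[:,0]-.3)/.002).astype(int),((q[:,1]+.25)/.002).astype(int)]=1
    L,N=ndimage.label(ndimage.binary_closing(g,iterations=2))
    for i in range(1,N+1):
        l=L[((q[:,0]-.3)/.002).astype(int),((q[:,1]+.25)/.002).astype(int)]==i
        if l.sum()>40:
            (x,y),s,a=cv2.minAreaRect((q[l,:2]*1000).astype(np.float32)); print(round(x),round(y),np.round(s),round(a),"zmax",q[l,2].max().round(3))
E
```

```text
{'clock': np.float64(1.4), 'joint_pos': array([-1.295,  0.332, -0.065,  1.46 ,  0.022,  1.35 , -0.089]), 'joint_velocities': array([-0.   ,  0.002,  0.001,  0.001, -0.001, -0.   ,  0.001]), 'tau': array([ 1.0000e-03, -6.2523e+01,  4.9000e-02, -3.9182e+01,  1.6000e-02,
        2.0000e-03, -0.0000e+00]), 'position': array([0.184, 0.597, 0.231]), 'ee_rot': array([ 0.105,  0.699, -0.105,  0.699]), 'ft_force': array([ 0.448, -0.909,  0.424]), 'torque': array([ 0.008, -0.007, -0.002]), 'grip_width': np.float64(0.997)}
[[ 0.     0.294  0.956]
 [ 0.     0.956 -0.294]
 [-1.     0.    -0.   ]]
scene bench z 0.0017142233229444637
436 225 [46. 21.] 58 zmax 0.093
449 77 [48. 48.] 44 zmax 0.066
460 -122 [65. 24.] 25 zmax 0.027
462 -14 [54. 42.] 70 zmax 0.067
548 -108 [36. 62.] 36 zmax 0.025
565 -17 [48. 50.] 34 zmax 0.068
635 -128 [53. 43.] 84 zmax 0.069
628 86 [29. 18.] 84 zmax 0.016
665 82 [31. 32.] 86 zmax 0.028
694 -218 [ 8. 57.] 11 zmax 0.051
756 194 [59. 60.] 27 zmax 0.088
786 41 [43. 53.] 15 zmax 0.098
side bench z 0.0010652773263351012
375 213 [137.  43.] 13 zmax 0.091
442 73 [44. 38.] 89 zmax 0.067
458 -126 [62. 25.] 24 zmax 0.027
461 -22 [45. 41.] 38 zmax 0.067
563 246 [146.   9.] 0 zmax 0.023
548 -111 [32. 62.] 38 zmax 0.023
558 -24 [44. 43.] 88 zmax 0.067
633 -134 [41. 43.] 16 zmax 0.067
649 80 [32. 60.] 86 zmax 0.027
693 -221 [ 7. 51.] 10 zmax 0.05
747 181 [35. 57.] 51 zmax 0.087
768 210 [16. 46.] 59 zmax 0.087
774 28 [37. 51.] 57 zmax 0.097
```

Scene: four bushings, at about px (351,180), (312,178), (300,203) and (241,216). Three off-cuts at (269,178), (264,201) and (339,245). Basket at (460,165), tray with brush at (482,235), pan on the left. I'm starting with the bushing nearest the basket.

Request:
{"name": "step_arm", "arguments": {"increments": [[0.07,0.019,-0.036,-0.002,0.019],[0.07,0.019,-0.036,-0.002,0.019],[0.07,0.019,-0.036,-0.002,0.019],[0.07,0.019,-0.036,-0.002,0.019],[0.07,0.019,-0.036,-0.002,0.019],[0.07,0.019,-0.036,-0.002,0.019],[0.07,0.019,-0.036,-0.002,0.019],[0.07,0.019,-0.036,-0.002,0.019],[0.07,0.019,-0.036,-0.002,0.019],[0.07,0.019,-0.036,-0.002,0.019],[0.07,0.019,-0.036,-0.002,0.019],[0.07,0.019,-0.036,-0.002,0.019]], "force": 60}}

```text
clock: 2.5
position: [0.4125, 0.1634, 0.2076]
ee_rot: [0.025, 0.706, -0.024, 0.707]
ft_force: [1.4, 0.0, -0.1]
grip_width: 0.821
```

```bash
cat > pan.py <<'E'
from h import *
from scipy.optimize import least_squares
W=[]
for n in ["scene","side"]:
    c=camera(n);P=pts(c);d=[r for r in regions_of(c,"pan") if r["p"]>.5][0]
    Q=P[d["region"]]; Q=Q[np.isfinite(Q[:,0])]
    t=Q[(Q[:,2]>.04)&(Q[:,2]<.052)]; W.append(t[:,:2])
    print(n,len(t),np.round(np.percentile(t,[1,99],axis=0),3).tolist())
W=np.vstack(W)
# wall tops in pan frame: side walls y=+-172 for x in[-55,104]; rear x=102; handle x>104
def segd(p,a,b):
    a,b=np.array(a),np.array(b); u=np.clip(((p-a)@(b-a))/((b-a)@(b-a)),0,1); return np.linalg.norm(p-a-u[:,None]*(b-a),axis=1)
def res(v):
    e=np.array([np.cos(v[2]),np.sin(v[2])]); f=np.array([-e[1],e[0]])
    p=np.stack([(W-v[:2])@e,(W-v[:2])@f],1)
    return np.minimum.reduce([segd(p,(-.055,.172),(.102,.172)),segd(p,(-.055,-.172),(.102,-.172)),segd(p,(.102,-.172),(.102,.172)),segd(p,(.102,0),(.2,0))])
best=min((least_squares(res,[.55,-.36,a],loss="soft_l1",f_scale=.004) for a in np.radians([-110,-100,-90,-80,-70])),key=lambda r:r.cost)
v=best.x; print("pan",v.round(4),np.degrees(v[2]).round(1),"med res",np.median(res(v)).round(4))
E
python3 pan.py; python3 -c "
from h import *
o=monitor.get_obs(); print(o['clock'],o['position'],o['joint_pos'].round(2),o['grip_width'])"
```

```text
scene 1211 [[0.36, -0.521, 0.04], [0.724, -0.237, 0.051]]
side 3502 [[0.358, -0.53, 0.04], [0.72, -0.251, 0.05]]
pan [ 0.5364 -0.3234 -1.4033] -80.4 med res 0.003
2.7 [0.41226769 0.16462577 0.20748538] [-0.8  -0.07  0.31  1.96  0.02  1.25  1.  ] 0.819885935545253
```

Request:
{"name": "step_arm", "arguments": {"increments": [[0.065,0.0107,-0.0295,-0.02,0],[0.065,0.0107,-0.0295,-0.02,0],[0.065,0.0107,-0.0295,-0.02,0],[0.065,0,0,-0.028,0],[0.065,0,0,-0.028,0],[0.065,0,0,-0.028,0],[0.065,0,0,-0.0315,0],[0.065,0,0,0,0],[0.0,0,0,0,0],[0.0,0,0,0,0],[0.0,0,0,0,0],[0.0,0,0,0,0]]}}

```text
clock: 3.7
position: [0.4453, 0.0776, 0.0337]
ee_rot: [0.026, 0.706, -0.024, 0.708]
ft_force: [-1.5, 0.3, 6.8]
grip_width: 0.454
```

Request:
{"name": "step_arm", "arguments": {"increments": [[0,0,0,0.025,0],[0,0,0,0.037,0],[0,0,0,0.037,0],[0,0,0,0.037,0],[0,-0.0138,0.038,0.004,0],[0,-0.0138,0.038,0,0],[0,-0.0138,0.038,0,0],[0,-0.0138,0.038,0,0],[0,-0.0138,0.038,0,0],[0,-0.0138,0.038,0,0],[0,-0.0138,0.038,0,0],[0,-0.0138,0.038,0,0]]}}

```text
clock: 4.7
position: [0.3325, 0.3826, 0.1728]
ee_rot: [0.025, 0.706, -0.025, 0.707]
ft_force: [1.6, -0.0, -2.5]
grip_width: 0.452
```

Request:
{"name": "step_arm", "arguments": {"increments": [[0,0,0,-0.035,0],[0,0,0,-0.035,0],[0,0,0,-0.035,0],[0,0,0,-0.02,0],[0,0,0,-0.005,0],[0,0,0,0,0],[0.06,0,0,0,0],[0.06,0,0,0,0],[0.06,0,0,0,0],[0.06,0,0,0.02,0],[0.06,0,0,0.04,0],[0.06,0,0,0.04,0]]}}

```text
clock: 5.7
position: [0.3335, 0.3804, 0.1437]
ee_rot: [0.025, 0.707, -0.025, 0.707]
ft_force: [0.7, 1.3, 0.7]
grip_width: 0.706
```

Request:
{"name": "step_arm", "arguments": {"increments": [[0.065,0.012,-0.036,0.01,0],[0.065,0.012,-0.036,0,0],[0.065,0.012,-0.036,0,0],[0.065,0.012,-0.036,0,0],[0.065,0.012,-0.036,0,0],[0.065,0.012,-0.036,0,0],[0.065,0.012,-0.036,0,0],[0.065,0.012,-0.036,0,0],[0.065,0.012,-0.036,0,0],[0.065,0.012,-0.036,0,0],[0.065,0.01,-0.037,0,0],[0.065,0,0,0,0]]}}

```text
clock: 6.7
position: [0.4654, -0.0234, 0.1537]
ee_rot: [0.028, 0.705, -0.028, 0.708]
ft_force: [-0.4, -0.7, -0.2]
grip_width: 0.762
```

Request:
{"name": "step_arm", "arguments": {"increments": [[0.065,0,0.004,-0.03,0],[0.065,0,0,-0.035,0],[0.065,0,0,-0.035,0],[0.065,0,0,-0.021,0],[0.065,0,0,0,0],[0,0,0,0,0],[0,0,0,0,0],[0,0,0,0,0],[0,0,0,0,0],[0,0,0,0.025,0],[0,0,0,0.037,0],[0,0,0,0.037,0]]}}

```text
clock: 7.7
position: [0.4632, -0.0125, 0.1321]
ee_rot: [0.025, 0.707, -0.025, 0.707]
ft_force: [2.3, 0.9, -3.1]
grip_width: 0.453
```

Request:
{"name": "step_arm", "arguments": {"increments": [[0,0,0,0.038,0],[0,-0.006,0.039,0,0],[0,-0.006,0.039,0,0],[0,-0.006,0.039,0,0],[0,-0.006,0.039,0,0],[0,-0.006,0.039,0,0],[0,-0.006,0.039,0,0],[0,-0.006,0.039,0,0],[0,-0.006,0.039,0,0],[0,-0.006,0.039,0,0],[0,-0.005,0.038,0,0],[0,0,0,0,0]]}}

```text
clock: 8.7
position: [0.4011, 0.3853, 0.1694]
ee_rot: [0.024, 0.707, -0.02, 0.707]
ft_force: [-1.6, 0.4, -3.1]
grip_width: 0.45
```

Request:
{"name": "step_arm", "arguments": {"increments": [[0,0,0,-0.035,0],[0,0,0,-0.035,0],[0,0,0,-0.035,0],[0,0,0,-0.022,0],[0,0,0,0,0],[0,0,0,0,0],[0.06,0,0,0,0],[0.06,0,0,0,0],[0.06,0,0,0,0],[0.06,0,0,0.025,0],[0.06,0,0,0.04,0],[0.06,0,0,0.04,0]]}}

```text
clock: 9.7
position: [0.4044, 0.3763, 0.1476]
ee_rot: [0.025, 0.707, -0.025, 0.707]
ft_force: [-0.0, 1.4, 0.3]
grip_width: 0.706
```

Request:
{"name": "step_arm", "arguments": {"increments": [[0.065,0.0143,-0.036,0.003,0],[0.065,0.0143,-0.036,0,0],[0.065,0.0143,-0.036,0,0],[0.065,0.0143,-0.036,0,0],[0.065,0.0143,-0.036,0,0],[0.065,0.0143,-0.036,0,0],[0.065,0.0143,-0.036,0,0],[0.065,0.0143,-0.036,0,0],[0.065,0.0143,-0.036,0,0],[0.065,0.0143,-0.036,0,0],[0.065,0.014,-0.037,0,0],[0.065,0,0,0,0]]}}

```text
clock: 10.7
position: [0.5635, -0.0292, 0.1507]
ee_rot: [0.027, 0.705, -0.029, 0.708]
ft_force: [-1.4, -1.2, 0.2]
grip_width: 0.762
```

Request:
{"name": "step_arm", "arguments": {"increments": [[0.065,0,0,-0.03,0],[0.065,0,0,-0.035,0],[0.065,0,0,-0.03,0],[0.065,0,0,-0.022,0],[0.065,0,0,0,0],[0,0,0,0,0],[0,0,0,0,0],[0,0,0,0,0],[0,0,0,0,0],[0,0,0,0.025,0],[0,0,0,0.037,0],[0,0,0,0.037,0]]}}

```text
clock: 11.7
position: [0.5608, -0.0203, 0.1322]
ee_rot: [0.025, 0.707, -0.025, 0.706]
ft_force: [2.0, 0.9, -4.3]
grip_width: 0.451
```

Request:
{"name": "step_arm", "arguments": {"increments": [[0,0,0,0.038,0],[0,-0.0234,0.0297,0,0],[0,-0.0234,0.0297,0,0],[0,-0.0234,0.0297,0,0],[0,-0.0234,0.0297,0,0],[0,-0.0234,0.0297,0,0],[0,-0.0234,0.0297,0,0],[0,-0.0234,0.0297,0,0],[0,-0.0234,0.0297,0,0],[0,-0.0234,0.0297,0,0],[0,-0.0234,0.0297,0,0],[0,0,0,0,0]]}}

```text
clock: 12.7
position: [0.323, 0.2824, 0.1698]
ee_rot: [0.023, 0.707, -0.021, 0.707]
ft_force: [-0.9, 0.3, -4.4]
grip_width: 0.452
```

Request:
{"name": "step_arm", "arguments": {"increments": [[0,0,0,-0.035,0],[0,0,0,-0.035,0],[0,0,0,-0.035,0],[0,0,0,-0.022,0],[0,0,0,0,0],[0,0,0,0,0],[0.06,0,0,0,0],[0.06,0,0,0,0],[0.06,0,0,0,0],[0.06,0,0,0.025,0],[0.06,0,0,0.04,0],[0.06,0,0,0.04,0]]}}

```text
clock: 13.7
position: [0.3273, 0.2763, 0.1487]
ee_rot: [0.025, 0.707, -0.025, 0.707]
ft_force: [0.6, 1.6, 0.4]
grip_width: 0.704
```

Request:
{"name": "step_arm", "arguments": {"increments": [[0.065,0.0218,-0.029,0.003,0],[0.065,0.0218,-0.029,0,0],[0.065,0.0218,-0.029,0,0],[0.065,0.0218,-0.029,0,0],[0.065,0.0218,-0.029,0,0],[0.065,0.0218,-0.029,0,0],[0.065,0.0218,-0.029,0,0],[0.065,0.0218,-0.029,0,0],[0.065,0.0218,-0.029,0,0],[0.065,0.0218,-0.029,0,0],[0.065,0.0218,-0.029,0,0],[0.065,0.0218,-0.029,0,0]]}}

```text
clock: 14.7
position: [0.5907, -0.0725, 0.1512]
ee_rot: [0.025, 0.706, -0.024, 0.707]
ft_force: [0.6, 0.5, -0.3]
grip_width: 0.762
```

Request:
{"name": "step_arm", "arguments": {"increments": [[0.065,0.0218,-0.029,0,0],[0.065,0.0218,-0.028,0,0],[0.065,0,0,0,0],[0.065,0,0,-0.03,0],[0.065,0,0,-0.035,0],[0.065,0,0,-0.03,0],[0.065,0,0,-0.02,0],[0.065,0,0,0,0],[0,0,0,0,0],[0,0,0,0,0],[0,0,0,0,0],[0,0,0,0,0]]}}

```text
clock: 15.7
position: [0.6345, -0.1285, 0.0375]
ee_rot: [0.025, 0.705, -0.025, 0.708]
ft_force: [-1.3, 0.8, 8.4]
grip_width: 0.451
```

Request:
{"name": "step_arm", "arguments": {"increments": [[0,0,0,0.025,0],[0,0,0,0.037,0],[0,0,0,0.037,0],[0,0,0,0.037,0],[0,-0.0183,0.0308,0,0],[0,-0.0183,0.0308,0,0],[0,-0.0183,0.0308,0,0],[0,-0.0183,0.0308,0,0],[0,-0.0183,0.0308,0,0],[0,-0.0183,0.0308,0,0],[0,-0.0183,0.0308,0,0],[0,-0.0183,0.0308,0,0]]}}

```text
clock: 16.7
position: [0.4855, 0.1194, 0.1718]
ee_rot: [0.026, 0.706, -0.025, 0.707]
ft_force: [1.2, 1.4, -2.6]
grip_width: 0.452
```

Request:
{"name": "step_arm", "arguments": {"increments": [[0,-0.0183,0.0308,0,0],[0,-0.0183,0.0308,0,0],[0,-0.0183,0.0308,0,0],[0,-0.0183,0.0308,0,0],[0,-0.018,0.031,0,0],[0,0,0,0,0],[0,0,0,-0.03,0],[0,0,0,-0.035,0],[0,0,0,-0.035,0],[0,0,0,-0.024,0],[0,0,0,0,0],[0,0,0,0,0]]}}

```text
clock: 17.7
position: [0.3952, 0.2719, 0.0472]
ee_rot: [0.025, 0.707, -0.026, 0.706]
ft_force: [0.3, -0.5, -2.3]
grip_width: 0.447
```

Request:
{"name": "step_arm", "arguments": {"increments": [[0.06,0,0,0,0],[0.06,0,0,0,0],[0.06,0,0,0,0],[0.06,0,0,0.025,0],[0.06,0,0,0.04,0],[0.06,0,0,0.04,0],[0.06,0.02,0.01,0.02,-0.1],[0.06,0.02,0.01,0,-0.1],[0.06,0.02,0.01,0,-0.1],[0.06,0.02,0.01,0,-0.1],[0.06,0.02,0.01,0,-0.1],[0.06,0.02,0.01,0,-0.1]]}}

```text
clock: 18.7
position: [0.5165, 0.3333, 0.1733]
ee_rot: [0.235, 0.667, -0.234, 0.668]
ft_force: [0.1, 0.4, 0.4]
grip_width: 0.702
```

```bash
cat > look2.py <<'E'
from h import *
import sys
for cn in ["scene","side"]:
    c=camera(cn); P=pts(c); save(c,cn+sys.argv[1])
    for n in sys.argv[2:]:
        for d in regions_of(c,n):
            if d["p"]<.4: continue
            Q=P[d["region"]]; Q=Q[np.isfinite(Q[:,0])]
            if len(Q)<5: continue
            t=Q[Q[:,2]>np.percentile(Q[:,2],95)-.008]
            (cx,cy),sz,a=cv2.minAreaRect((t[:,:2]*1000).astype(np.float32))
            print(cn,n,round(d["p"],2),[int(q) for q in d["centre"]],"z",np.round(np.percentile(Q[:,2],[5,95]),3),"rect",np.round([cx,cy,*sz,a]).astype(int),len(Q))
o=monitor.get_obs(); print(o["clock"],o["position"].round(4),o["joint_pos"].round(2),o["grip_width"].round(3))
E
python3 look2.py 1 bushing1 offcut1 brush tray basket
```

```text
scene bushing1 0.94 [186, 476] z [0.014 0.07 ] rect [416 378  32  65  88] 360
scene bushing1 0.81 [181, 434] z [0.01  0.088] rect [439 269  27   9  87] 569
scene bushing1 0.66 [162, 475] z [0.003 0.071] rect [381 371  40 144  76] 386
scene bushing1 0.66 [156, 433] z [0.009 0.071] rect [375 270  36 136  80] 271
scene offcut1 0.9 [200, 261] z [0.005 0.023] rect [ 549 -108   32   61   38] 393
scene offcut1 0.89 [244, 335] z [0.002 0.027] rect [665  82  30  32  85] 447
scene offcut1 0.62 [178, 271] z [0.002 0.025] rect [ 458 -123   63   24   25] 217
scene brush 0.77 [222, 478] z [0.012 0.098] rect [564 361  26 130   0] 3664
scene tray 0.75 [251, 481] z [0.004 0.022] rect [576 369 247 168  89] 3969
scene basket 0.97 [173, 456] z [0.    0.092] rect [410 325 229 251  86] 1728
side bushing1 0.7 [156, 155] z [0.013 0.068] rect [317 341 119  37  65] 323
side bushing1 0.7 [171, 197] z [0.014 0.068] rect [390 247  86  34  75] 389
side bushing1 0.7 [178, 166] z [0.01  0.069] rect [322 252  83  40  79] 538
side bushing1 0.54 [148, 186] z [0.013 0.068] rect [375 307 184  37  65] 294
side offcut1 0.
[... 179 characters left out ...]
0.002 0.026] rect [664  78  32  31  85] 320
side brush 0.9 [139, 238] z [0.013 0.096] rect [559 356 132  26  89] 1144
side tray 0.76 [152, 260] z [0.003 0.021] rect [573 364 247 167  90] 1312
side basket 0.89 [163, 188] z [-0.001  0.09 ] rect [366 323 231 160  86] 1587
side basket 0.41 [172, 197] z [0.011 0.074] rect [389 249  85  34  71] 469Traceback (most recent call last):
  File "look2.py", line 13, in <module>
    o=monitor.get_obs(); print(o["clock"],o["position"].round(4),o["joint_pos"].round(2),o["grip_width"].round(3))
                                                                                         ^^^^^^^^^^^^^^^^^^^^^
AttributeError: 'float' object has no attribute 'round'
```

View pics/scene1.png

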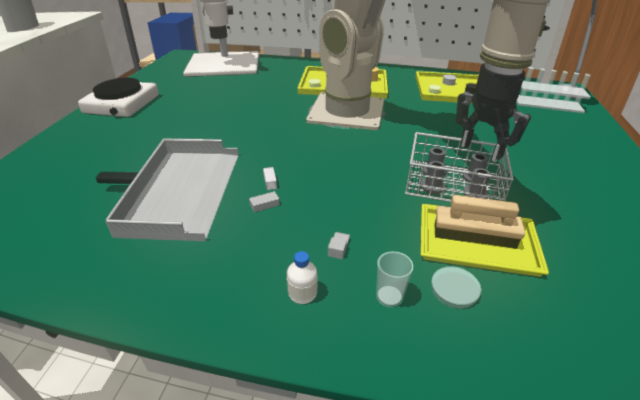

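All four bushings are standing in the basket (434–480, 155–190), and the off-cuts haven't moved. Next is the brush.

```bash
sed -i 's/,o\["grip_width"\].round(3)/,o["grip_width"]/' look2.py; python3 -c "
from h import *
from scipy.spatial.transform import Rotation as R
o=monitor.get_obs(); print(o['clock'],o['position'].round(4),o['joint_pos'].round(2),R.from_quat(o['ee_rot']).as_matrix()[:,1].round(3))"
```

```text
19.3 [0.5151 0.3324 0.1721] [-0.94  0.35  0.37  1.59 -0.13  1.22  0.35] [0.621 0.784 0.001]
```

Request:
{"name": "step_arm", "arguments": {"increments": [[0.065,0.006,0.003,0,-0.1125],[0.065,0.006,0.003,0,-0.1125],[0.065,0.006,0.003,0,-0.1125],[0.065,0.006,0.003,0,-0.1125],[0.065,0.006,0.003,0,-0.1125],[0.065,0.006,0.003,0,-0.1125],[0.065,0.006,0.003,0,-0.1125],[0.065,0.0045,0.004,0,-0.1125],[0.065,0,0,-0.01,0],[0.065,0,0,-0.03,0],[0.065,0,0,0,0],[0.065,0,0,0,0]]}}

```text
clock: 20.3
position: [0.5604, 0.3567, 0.1302]
ee_rot: [0.498, 0.501, -0.501, 0.501]
ft_force: [0.2, 0.8, -0.1]
grip_width: 0.76
```

```bash
python3 - <<'E'
from h import *
from scipy.spatial.transform import Rotation as R
o=monitor.get_obs(); print(o['clock'],o['position'].round(4),o['joint_pos'].round(2),R.from_quat(o['ee_rot']).as_matrix()[:,1].round(3))
c=camera("wrist");P=pts(c);save(c,"wrist2");Q=P.reshape(-1,3);Q=Q[np.isfinite(Q[:,0])]
t=Q[(Q[:,2]>.088)&(Q[:,2]<.105)&(abs(Q[:,0]-.56)<.05)&(abs(Q[:,1]-.357)<.1)]
print(len(t)); 
if len(t)>20: print(cv2.minAreaRect((t[:,:2]*1000).astype(np.float32)),np.median(t[:,2]))
E
```

```text
20.3 [0.5604 0.3567 0.1302] [-1.    0.52  0.51  1.49 -0.26  1.2  -0.45] [ 1.     0.003 -0.003]
7002
((562.1826782226562, 360.989501953125), (128.9204559326172, 26.105371475219727), 89.6696548461914) 0.09616319387416025
```

Request:
{"name": "step_arm", "arguments": {"increments": [[0.065,0.001,0.003,-0.02,0],[0.065,0,0,-0.025,0],[0.065,0,0,-0.019,0],[0.065,0,0,0,0],[0,0,0,0,0],[0,0,0,0,0],[0,0,0,0,0],[0,0,0,0,0],[0,0,0,0.02,0],[0,0,0,0.035,0],[0,0,0,0.035,0],[0,0,0,0.035,0]], "force": 110}}

```text
clock: 21.35
position: [0.5626, 0.3601, 0.195]
ee_rot: [0.5, 0.5, -0.5, 0.5]
ft_force: [1.4, 0.1, -2.9]
grip_width: 0.287
```

Request:
{"name": "step_arm", "arguments": {"increments": [[0,-0.0063,-0.0331,0,-0.117],[0,-0.0063,-0.0331,0,-0.117],[0,-0.0063,-0.0331,0,-0.117],[0,-0.0063,-0.0331,0,-0.117],[0,-0.0063,-0.0331,0,-0.117],[0,-0.0063,-0.0331,0,-0.117],[0,-0.0063,-0.0331,0,-0.117],[0,-0.0063,-0.0331,0,-0.117],[0,-0.0063,-0.0331,0,-0.117],[0,-0.0063,-0.0331,0,-0.117],[0,-0.0063,-0.0331,0,-0.117],[0,-0.0063,-0.0331,0,-0.117]]}}

```text
clock: 22.35
position: [0.4866, -0.0384, 0.1934]
ee_rot: [0.705, 0.057, -0.704, 0.056]
ft_force: [0.7, 0.5, -2.9]
grip_width: 0.286
```

```bash
cat > chk.py <<'E'
from h import *
from scipy.spatial.transform import Rotation as R
import sys
PO=np.array([.5364,-.3234]);D=np.array([.167,-.986]);Y=np.array([.986,.167])
for cn in ["scene","side"]:
    c=camera(cn);P=pts(c);save(c,cn+sys.argv[1])
    for n in ["offcut1","brush"]:
        for d in regions_of(c,n):
            if d["p"]<.4: continue
            Q=P[d["region"]];Q=Q[np.isfinite(Q[:,0])]
            if len(Q)<5: continue
            t=Q[Q[:,2]>np.percentile(Q[:,2],95)-.006]
            (x,y),s,a=cv2.minAreaRect((t[:,:2]*1000).astype(np.float32)); q=np.array([x,y])/1000-PO
            print(cn,n,round(d["p"],2),"z",np.percentile(Q[:,2],[2,98]).round(3),"xy",round(x),round(y),np.round(s),round(a),"pan",round(1000*(q@D)),round(1000*(q@Y)))
o=monitor.get_obs();p=o["position"];r=R.from_quat(o["ee_rot"]).as_matrix()
print(o["clock"],p.round(4),"pan",((p[:2]-PO)@D).round(3),((p[:2]-PO)@Y).round(3),"tooly",np.degrees(np.arctan2(r[1,1],r[0,1])).round(1),"grip",o["grip_width"],"F",np.round(o["ft_force"],1),"q",o["joint_pos"].round(2))
E
python3 chk.py 3
```

```text
scene offcut1 0.95 z [0.004 0.024] xy 548 -108 [34. 62.] 35 pan -211 48
scene offcut1 0.76 z [0.002 0.026] xy 461 -122 [58. 21.] 23 pan -211 -41
scene offcut1 0.68 z [0.002 0.027] xy 665 82 [30. 33.] 85 pan -379 194
scene brush 0.86 z [0.132 0.222] xy 490 -34 [123.  25.] 7 pan -293 3
scene brush 0.72 z [0.002 0.026] xy 458 -123 [63. 24.] 25 pan -211 -44
side offcut1 0.79 z [0.004 0.026] xy 664 76 [27. 29.] 88 pan -373 192
side offcut1 0.69 z [0.003 0.026] xy 457 -127 [60. 24.] 25 pan -207 -45
side offcut1 0.62 z [0.002 0.023] xy 548 -111 [32. 62.] 38 pan -207 47
side brush 0.87 z [0.131 0.222] xy 483 -58 [ 48. 129.] 89 pan -271 -9
22.65 [ 0.4873 -0.0359  0.1932] pan -0.292 -0.0 tooly -80.3 grip 0.2841955256405356 F [-0.2  0.4 -2.7] q [-0.92  0.04  0.94  1.9  -0.04  1.21 -1.37]
```

Request:
{"name": "step_arm", "arguments": {"increments": [[0,0,0,-0.035,0],[0,0,0,-0.035,0],[0,0,0,-0.035,0],[0,0,0,-0.016,0],[0,0,0,0,0],[0,0.0025,-0.0148,0,0],[0,0.0025,-0.0148,0,0],[0,0.0025,-0.0148,0,0],[0,0.0025,-0.0148,0,0],[0,0.0025,-0.0148,0,0],[0,0.0025,-0.0148,0,0],[0,0.0025,-0.0148,0,0]]}}

```text
clock: 23.65
position: [0.506, -0.1398, 0.0733]
ee_rot: [0.705, 0.06, -0.704, 0.06]
ft_force: [-0.2, 2.5, -3.2]
grip_width: 0.289
```

```bash
python3 chk.py 4
```

```text
scene offcut1 0.65 z [0.003 0.023] xy 566 -189 [32. 52.] 39 pan -127 51
scene offcut1 0.4 z [0.017 0.071] xy 545 -152 [47.  3.] 26 pan -167 37
scene brush 0.9 z [0.012 0.101] xy 508 -137 [123.  26.] 9 pan -189 3
side offcut1 0.96 z [0.001 0.023] xy 563 -194 [32. 62.] 37 pan -123 47
side offcut1 0.76 z [0.002 0.026] xy 466 -186 [61. 29.] 7 pan -147 -46
side brush 0.61 z [0.006 0.096] xy 779 33 [21. 23.] 85 pan -311 298
side brush 0.57 z [0.011 0.101] xy 477 -148 [76. 27.] 8 pan -183 -29
23.95 [ 0.5052 -0.139   0.0723] pan -0.187 0.0 tooly -80.3 grip 0.28003380714846404 F [-0.6  0.2 -3.6] q [-0.58  0.37  0.9   1.94 -0.34  0.99 -0.93]
```

View pics/side4.png

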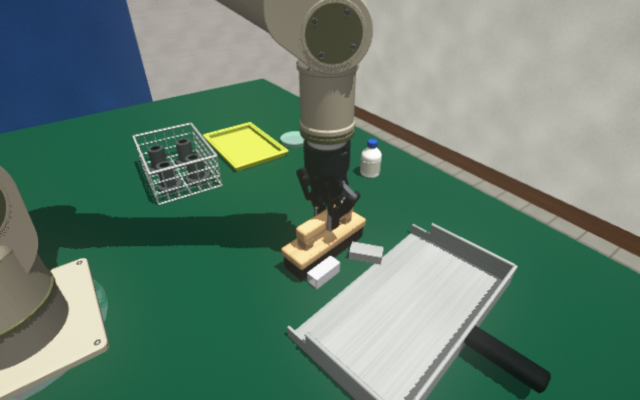

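The brush at (325,240) is pushing both off-cuts, at (323,271) and (366,253), toward the pan lip. I'll keep going.

Request:
{"name": "step_arm", "arguments": {"increments": [[0,0.0024,-0.0142,0,0],[0,0.0024,-0.0142,0,0],[0,0.0024,-0.0142,0,0],[0,0.0024,-0.0142,0,0],[0,0.0024,-0.0142,0,0],[0,0.0024,-0.0142,0,0],[0,0.0024,-0.0142,0,0],[0,0.0024,-0.0142,0,0],[0,0.0024,-0.0142,0,0],[0,0.0024,-0.0142,0,0],[0,0.0024,-0.0142,0,0],[0,0.001,-0.006,0,0]]}}

```text
clock: 24.95
position: [0.5324, -0.303, 0.072]
ee_rot: [-0.705, -0.059, 0.705, -0.059]
ft_force: [-1.0, 1.2, -3.0]
grip_width: 0.284
```

```bash
python3 chk.py 5
```

```text
scene offcut1 0.71 z [0.005 0.042] xy 612 -333 [61. 28.] 40 pan 22 73
scene offcut1 0.59 z [0.002 0.027] xy 664 83 [30. 33.] 85 pan -379 194
scene brush 0.64 z [0.01 0.1 ] xy 551 -298 [92. 26.] 10 pan -23 18
side offcut1 0.97 z [0.007 0.031] xy 493 -346 [61. 26.] 10 pan 15 -46
side offcut1 0.93 z [0.008 0.027] xy 604 -330 [64. 33.] 9 pan 18 65
side offcut1 0.75 z [0.001 0.026] xy 665 79 [34. 33.] 83 pan -375 194
25.25 [ 0.5324 -0.3013  0.0718] pan -0.022 -0.0 tooly -80.4 grip 0.2846044959060224 F [-0.2  0.1 -3.6] q [-0.19  0.57  0.84  1.71 -0.47  1.08 -0.61]
```

Both are in the pan, at pan x of about +15 mm. Next is the stepped block near (650,80) mm.

Request:
{"name": "step_arm", "arguments": {"increments": [[0,0,0.004,0.03,0],[0,0,0.006,0.035,0],[0,0.0084,0.038,0.015,-0.043],[0,0.0084,0.038,0,-0.043],[0,0.0084,0.038,0,-0.043],[0,0.0084,0.038,0,-0.043],[0,0.0084,0.038,0,-0.043],[0,0.0084,0.038,0,-0.043],[0,0.0084,0.038,0,-0.043],[0,0.0084,0.038,0,-0.043],[0,0.0084,0.038,0,-0.043],[0,0.0084,0.038,0,-0.043]]}}

```text
clock: 26.25
position: [0.6157, 0.0904, 0.1519]
ee_rot: [-0.701, 0.093, 0.701, 0.093]
ft_force: [1.2, 0.3, -3.4]
grip_width: 0.284
```

Request:
{"name": "step_arm", "arguments": {"increments": [[0,0.0082,0.035,0,0],[0,0.0082,0.033,0,0],[0,0,0,0,0],[0,0,0,0,0]]}}

```text
clock: 26.58
position: [0.6318, 0.1591, 0.1512]
ee_rot: [-0.701, 0.091, 0.702, 0.091]
ft_force: [0.6, -0.6, -3.1]
grip_width: 0.285
```

```bash
python3 chk.py 6
```

```text
scene offcut1 0.9 z [0.003 0.027] xy 663 83 [30. 34.] 82 pan -380 193
scene offcut1 0.85 z [0.007 0.031] xy 494 -342 [60. 24.] 8 pan 11 -45
scene brush 0.76 z [0.09  0.179] xy 636 160 [ 25. 119.] 77 pan -460 178
side offcut1 0.93 z [0.007 0.031] xy 493 -347 [60. 24.] 9 pan 16 -47
side offcut1 0.73 z [0.008 0.027] xy 604 -332 [63. 30.] 9 pan 20 65
side offcut1 0.53 z [0.007 0.068] xy 327 255 [37. 76.] 1 pan -605 -110
side brush 0.97 z [0.09  0.178] xy 627 151 [ 26. 127.] 74 pan -452 169
26.8833 [0.6324 0.1542 0.1521] pan -0.455 0.174 tooly -105.2 grip 0.28427278279058027 F [ 0.5  0.3 -3. ] q [-0.94  0.58  0.9   1.52 -0.47  1.26 -1.81]
```

Request:
{"name": "step_arm", "arguments": {"increments": [[0,0,0,-0.035,0],[0,0,0,-0.03,0],[0,0,0,-0.016,0],[0,0,0,0,0],[0,-0.0038,-0.0143,0,0],[0,-0.0038,-0.0143,0,0],[0,-0.0038,-0.0143,0,0],[0,-0.0038,-0.0143,0,0],[0,-0.0038,-0.0143,0,0],[0,-0.0038,-0.0143,0,0],[0,-0.0038,-0.0143,0,0],[0,-0.0038,-0.0143,0,0]]}}

```text
clock: 27.88
position: [0.6017, 0.0395, 0.071]
ee_rot: [0.701, -0.093, -0.701, -0.093]
ft_force: [1.6, 1.3, -3.7]
grip_width: 0.285
```

Request:
{"name": "step_arm", "arguments": {"increments": [[0,-0.0038,-0.0143,0,0],[0,-0.0038,-0.0143,0,0],[0,-0.0038,-0.0143,0,0],[0,-0.0038,-0.0143,0,0],[0,-0.0038,-0.0143,0,0],[0,-0.0038,-0.0143,0,0],[0,-0.0038,-0.0143,0,0],[0,-0.0038,-0.0143,0,0]]}}

```text
clock: 28.55
position: [0.5712, -0.0748, 0.0708]
ee_rot: [-0.701, 0.093, 0.701, 0.093]
ft_force: [0.8, 0.9, -3.2]
grip_width: 0.288
```

```bash
python3 chk.py 7
```

```text
scene offcut1 0.6 z [0.006 0.031] xy 494 -341 [62. 22.] 10 pan 11 -45
scene offcut1 0.55 z [0.005 0.028] xy 604 -328 [62. 33.] 8 pan 16 66
scene offcut1 0.49 z [0.003 0.091] xy 447 369 [29.  8.] 84 pan -697 28
scene brush 0.7 z [0.007 0.098] xy 571 -73 [ 26. 128.] 77 pan -241 76
side offcut1 0.96 z [0.007 0.031] xy 494 -347 [62. 24.] 9 pan 16 -46
side offcut1 0.86 z [0.002 0.026] xy 607 -128 [36. 30.] 74 pan -181 102
side offcut1 0.62 z [0.006 0.027] xy 603 -332 [63. 30.] 10 pan 19 65
side brush 0.58 z [0.008 0.099] xy 563 -94 [ 62. 129.] 72 pan -222 65
28.85 [ 0.5718 -0.0727  0.0707] pan -0.241 0.077 tooly -105.0 grip 0.2834736614555092 F [ 0.5  0.1 -3.1] q [-0.67  0.52  0.92  1.81 -0.47  1.05 -1.41]
```

View pics/side7.png

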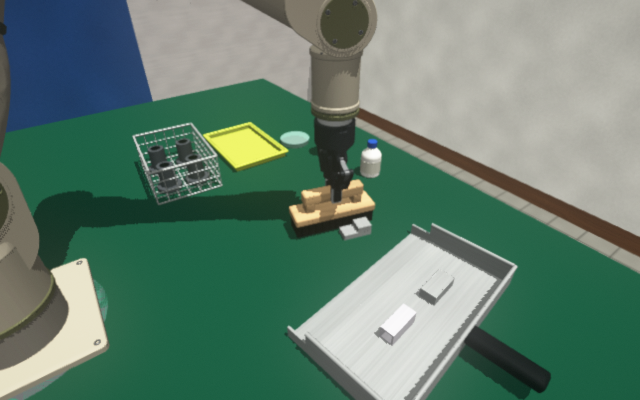

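The stepped block is at (355,229), just ahead of the brush. The other two are well inside the pan, at (398,322) and (437,286). I'll go a bit further, square up to the pan, then push in.

Request:
{"name": "step_arm", "arguments": {"increments": [[0,-0.0038,-0.0143,0,0],[0,-0.0038,-0.0143,0,0],[0,-0.0038,-0.0143,0,0],[0,0,0,0,0.1075],[0,0,0,0,0.1075],[0,0,0,0,0.1075],[0,0,0,0,0.1075],[0,0.0025,-0.0146,0,0],[0,0.0025,-0.0146,0,0],[0,0.0025,-0.0146,0,0],[0,0.0025,-0.0146,0,0],[0,0.0025,-0.0146,0,0]]}}

```text
clock: 29.85
position: [0.5733, -0.1886, 0.0706]
ee_rot: [-0.705, -0.06, 0.705, -0.059]
ft_force: [-1.1, 0.5, -3.3]
grip_width: 0.282
```

```bash
python3 chk.py 8
```

```text
scene offcut1 0.83 z [0.007 0.031] xy 494 -341 [62. 22.] 9 pan 10 -45
scene offcut1 0.59 z [0.003 0.097] xy 780 40 [24. 24.] 49 pan -318 301
scene offcut1 0.55 z [0.007 0.028] xy 604 -327 [63. 33.] 10 pan 15 66
scene brush 0.69 z [0.012 0.098] xy 585 -185 [104.  24.] 10 pan -129 71
side offcut1 0.62 z [0.005 0.029] xy 613 -226 [32. 31.] 8 pan -83 92
side offcut1 0.61 z [0.007 0.027] xy 604 -332 [65. 31.] 9 pan 19 65
side offcut1 0.55 z [0.005 0.031] xy 494 -347 [62. 24.] 10 pan 16 -46
side brush 0.96 z [0.01  0.099] xy 568 -195 [124.  23.] 8 pan -122 52
side brush 0.67 z [0.006 0.073] xy 391 248 [83. 37.] 79 pan -588 -48
30.15 [ 0.573  -0.1879  0.0706] pan -0.128 0.059 tooly -80.4 grip 0.2823233955019234 F [ 0.1  0.2 -3.5] q [-0.38  0.54  0.81  1.73 -0.44  1.06 -0.83]
```

Request:
{"name": "step_arm", "arguments": {"increments": [[0,0.0023,-0.0136,0.001,0],[0,0.0023,-0.0136,0,0],[0,0.0023,-0.0136,0,0],[0,0.0023,-0.0136,0,0],[0,0.0023,-0.0136,0,0],[0,0.0023,-0.0136,0,0],[0,0.0023,-0.0136,0,0],[0,0.0023,-0.0136,0,0],[0,0,0,0,0],[0,-0.001,0.005,0,0],[0,0,0.005,0.035,0],[0,0,0.005,0.035,0]]}}

```text
clock: 31.15
position: [0.5891, -0.2799, 0.1404]
ee_rot: [-0.703, -0.06, 0.706, -0.058]
ft_force: [0.4, -0.0, -1.6]
grip_width: 0.285
```

```bash
python3 chk.py 9; python3 look2.py 9b tray
```

```text
scene offcut1 0.77 z [0.007 0.032] xy 648 -321 [72. 37.] 28 pan 16 110
scene offcut1 0.52 z [0.008 0.028] xy 614 -363 [71. 32.] 8 pan 52 70
scene brush 0.69 z [0.08  0.169] xy 605 -274 [96. 25.] 12 pan -37 76
side offcut1 0.9 z [0.008 0.027] xy 610 -369 [63. 30.] 8 pan 57 65
side offcut1 0.9 z [0.006 0.031] xy 494 -351 [61. 25.] 2 pan 20 -47
side offcut1 0.59 z [0.008 0.031] xy 631 -334 [31. 30.] 8 pan 26 92
side brush 0.71 z [0.083 0.173] xy 586 -283 [122.  26.] 12 pan -31 56
31.45 [ 0.5898 -0.2815  0.1404] pan -0.032 0.06 tooly -80.4 grip 0.2832511099618959 F [ 0.2  0.2 -3.4] q [-0.21  0.57  0.83  1.53 -0.44  1.24 -0.72]
scene tray 0.8 [240, 480] z [0.004 0.022] rect [575 369 247 169  89] 6800
side tray 0.79 [150, 244] z [0.003 0.021] rect [573 364 248 167  89] 2241
31.65 [ 0.5896 -0.2828  0.1407] [-0.21  0.57  0.83  1.52 -0.44  1.24 -0.72] 0.28676008991729296
```

View pics/side9.png

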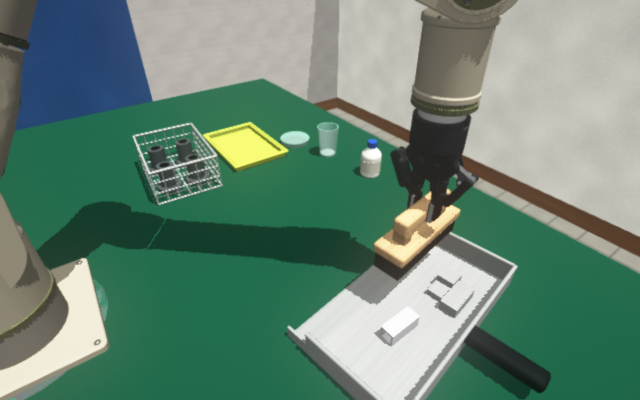

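All three off-cuts are on the pan floor, at (400,324), (457,298) and (445,280). The basket is still full and the bystanders are in place. Now to return the brush.

Request:
{"name": "step_arm", "arguments": {"increments": [[0,0,0.02,0.03,0],[0,-0.0009,0.036,0.02,0.117],[0,-0.0009,0.036,0,0.117],[0,-0.0009,0.036,0,0.117],[0,-0.0009,0.036,0,0.117],[0,-0.0009,0.036,0,0.117],[0,-0.0009,0.036,0,0.117],[0,-0.0009,0.036,0,0.117],[0,-0.0009,0.036,0,0.117],[0,-0.0009,0.036,0,0.117],[0,-0.0009,0.036,0,0.117],[0,-0.0009,0.036,0,0.117]]}}

```text
clock: 32.65
position: [0.5798, 0.1343, 0.1914]
ee_rot: [-0.527, -0.471, 0.527, -0.471]
ft_force: [-0.5, 0.1, -3.1]
grip_width: 0.284
```

Request:
{"name": "step_arm", "arguments": {"increments": [[0,-0.0009,0.036,0,0.116],[0,-0.0009,0.036,0,0],[0,-0.0009,0.036,0,0],[0,-0.0009,0.036,0,0],[0,-0.0009,0.036,0,0],[0,-0.0009,0.036,0,0],[0,0,0.012,0,0],[0,0,0,0,0],[0,0,0,0,0]]}}

```text
clock: 33.4
position: [0.5744, 0.3614, 0.1906]
ee_rot: [-0.499, -0.5, 0.501, -0.5]
ft_force: [0.2, -1.0, -3.7]
grip_width: 0.28
```

```bash
python3 chk.py 10; python3 - <<'E'
from h import *
for n in ["scene","side"]:
    c=camera(n);P=pts(c);d=regions_of(c,"brush")[0];Q=P[d["region"]];Q=Q[np.isfinite(Q[:,0])]
    for y in np.arange(.27,.46,.02):
        k=Q[abs(Q[:,1]-y)<.01]
        if len(k)>10: print(n,y.round(2),len(k),np.percentile(k[:,2],[2,98]).round(4))
E
```

```text
scene offcut1 0.82 z [0.005 0.031] xy 494 -346 [24. 65.] 89 pan 15 -46
scene offcut1 0.66 z [0.008 0.027] xy 616 -363 [72. 32.] 11 pan 52 72
scene offcut1 0.54 z [0.008 0.032] xy 632 -330 [30. 31.] 12 pan 22 93
scene brush 0.89 z [0.13  0.219] xy 578 358 [126.  24.] 88 pan -665 155
scene brush 0.73 z [0.007 0.032] xy 633 -331 [30. 35.] 12 pan 24 93
side offcut1 0.92 z [0.007 0.031] xy 494 -350 [62. 25.] 3 pan 20 -46
side offcut1 0.87 z [0.008 0.027] xy 611 -368 [64. 30.] 9 pan 56 66
side offcut1 0.76 z [0.006 0.031] xy 623 -335 [49. 30.] 9 pan 26 84
side offcut1 0.62 z [0.004 0.021] xy 715 305 [86. 86.] 50 pan -590 281
side brush 0.58 z [0.128 0.218] xy 571 328 [76. 21.] 90 pan -637 143
33.7 [0.5752 0.3599 0.192 ] pan -0.667 0.152 tooly -0.1 grip 0.2835214369074117 F [ 0.1 -0.2 -2.5] q [-0.93  0.49  0.43  1.38 -0.2   1.32 -0.49]
scene 0.27 200 [0.1294 0.1767]
scene 0.29 449 [0.1293 0.2181]
scene 0.31 576 [0.1295 0.2213]
scene 0.33 564 [0.1289 0.2207]
scene 0.35 483 [0.1287 0.2199]
scene 0.37 353 [0.1324 0.2066]
scene 0.39 550 [0.1317 0.2201]
scene 0.41 602 [0.1311 0.2202]
scene 0.43 349 [0.1318 0.2088]
scene 0.45 50 [0.1361 0.177 ]
side 0.27 345 [0.1279 0.1745]
side 0.29 257 [0.1315 0.2177]
side 0.31 131 [0.129  0.2188]
side 0.33 118 [0.1279 0.2185]
side 0.35 96 [0.1293 0.219 ]
side 0.37 79 [0.1289 0.2184]
side 0.39 73 [0.1294 0.1993]
side 0.41 88 [0.1296 0.2119]
side 0.43 48 [0.1277 0.1746]
```

View pics/scene10.png

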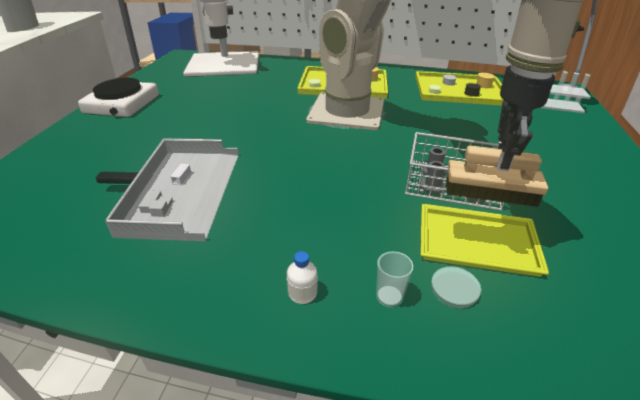

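The brush is level above the tray (485,178), with the tray at (480,238). All three off-cuts are in the pan. Lowering the brush now.

Request:
{"name": "step_arm", "arguments": {"increments": [[0,0,0.004,-0.03,0],[0,0,0.002,-0.035,0],[0,0,0,-0.03,0],[0,0,0,-0.015,0],[0,0,0,-0.01,0],[0,0,0,0,0],[0,0,0,0,0]]}}

```text
clock: 34.48
position: [0.5754, 0.367, 0.0726]
ee_rot: [0.501, 0.5, -0.5, 0.5]
ft_force: [-0.5, -0.1, -3.4]
grip_width: 0.287
```

Request:
{"name": "step_arm", "arguments": {"increments": [[0.06,0,0,0,0],[0.06,0,0,0,0],[0.06,0,0,0,0],[0.06,0,0,0,0],[0.06,0,0,0.025,0],[0.06,0,0,0.035,0],[0.06,0,0,0.04,0],[0.06,0,0,0.04,0],[0.06,-0.02,0,0.03,0],[0.06,-0.03,0,0,0],[0.06,-0.03,0,0,0],[0.06,-0.03,0,0,0]]}}

```text
clock: 35.48
position: [0.464, 0.3668, 0.2425]
ee_rot: [0.501, 0.5, -0.5, 0.5]
ft_force: [-0.5, 0.6, 0.8]
grip_width: 0.705
```

```bash
python3 chk.py 11; python3 look2.py 12 tray brush bushing1 basket beaker reagent dish
```

```text
scene offcut1 0.76 z [0.007 0.031] xy 631 -329 [32. 29.] 8 pan 21 93
scene offcut1 0.75 z [0.005 0.031] xy 493 -346 [62. 25.] 2 pan 15 -46
scene offcut1 0.54 z [0.008 0.028] xy 611 -364 [62. 29.] 6 pan 53 66
scene brush 0.56 z [0.009 0.099] xy 575 365 [127.  28.] 89 pan -672 153
side offcut1 0.73 z [0.006 0.031] xy 624 -335 [51. 31.] 8 pan 26 84
side offcut1 0.71 z [0.007 0.027] xy 610 -367 [64. 32.] 9 pan 56 65
side offcut1 0.62 z [0.005 0.031] xy 493 -350 [61. 26.] 2 pan 19 -47
side offcut1 0.59 z [0.006 0.073] xy 389 248 [86. 37.] 73 pan -588 -50
side brush 0.83 z [0.004 0.097] xy 572 361 [127.  25.] 90 pan -669 150
35.7833 [0.4658 0.3666 0.2421] pan -0.692 0.046 tooly -0.1 grip 0.7036456765995002 F [0.5 1.3 0.6] q [-1.09  0.26  0.42  1.56 -0.11  1.35 -0.66]
scene tray 0.82 [254, 479] z [0.004 0.022] rect [575 369 246 169  89] 3625
scene brush 0.67 [226, 482] z [0.013 0.099] rect [575 366 129  27  90] 3747
scene bushing1 0.87 [162, 475] z [0.007 0.071] rect [380 360  38 141  63] 342
scene bushing1 0.81 [183, 435] z [0.011 0.069] rect [412 274  28  62  84] 427
scene bushing1 0.78 [
[... 744 characters left out ...]
side bushing1 0.61 [179, 167] z [0.009 0.068] rect [322 251  83  40  77] 527
side basket 0.75 [161, 198] z [-0.001  0.09 ] rect [365 322 231 158  86] 1046
side basket 0.57 [178, 171] z [0.012 0.086] rect [316 214   8  28  84] 534
side beaker 0.77 [138, 325] z [0.007 0.085] rect [754 190  61  56  54] 622
side reagent 0.61 [159, 369] z [0.008 0.095] rect [777  34  21  23  52] 635
side reagent 0.45 [139, 242] z [0.011 0.096] rect [571 360  25 127   1] 1168
side reagent 0.42 [172, 195] z [0.011 0.068] rect [391 249  85  33  80] 414
side dish 0.93 [138, 298] z [0.004 0.02 ] rect [715 305  84  86  56] 414
36.5833 [0.4648 0.3669 0.2419] [-1.09  0.26  0.42  1.56 -0.11  1.35 -0.66] 0.7036240683633938
```

View pics/scene12.png

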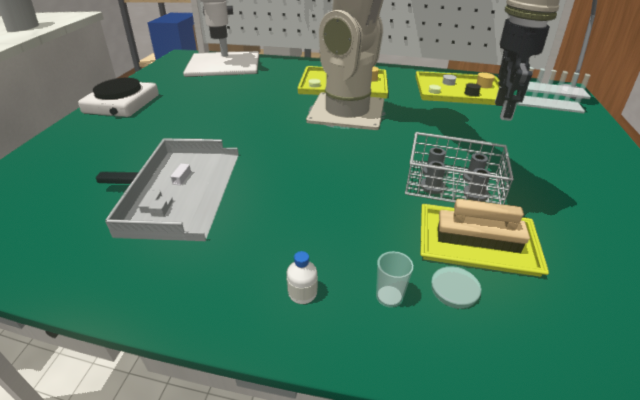

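The brush stands upright in the tray (482,225). Three off-cuts are in the pan around (160–180, 170–205), four bushings are in the basket, the bystanders haven't moved and the gripper is clear of everything. Handing in.

```bash
python3 -c "
from workcell import ticket; print(ticket.hand_in())"
```

```text
the job is handed in; nothing more can be done
None
```

The bench is cleared and the job is handed in, at about 37 s on the clock. The hand-in gives no verdict, so the result rests on my own last checks:

- **Bushings:** All four are standing in the wire basket. Their tops are about 70 mm above the bench, below the rim.
- **Off-cuts:** There were three: a flat bar, a square tube and a stepped block. The brush swept all of them onto the pan floor, with centres about 15–56 mm past the pan's origin in x. The limit is −45 mm.
- **Brush:** It stands on its bristles in the tray, within about 4 mm of the centre. The handle top reads 96–99 mm against 97 mm expected.
- **Bystanders:** The bottle and dish read within about 3 mm of where they started. The last scene-camera check missed the beaker, but the side camera found it exactly where it was.
- **Robot:** The gripper is empty and clear of everything.

No grip slip or knocked off-cut showed up during the run. The scene and side cameras disagreed with each other by about 3–6 mm throughout, well within the margins. The off-cut finder also gave a few false hits on a bushing, the bottle and the dish, which I ignored because the size and height did not fit an off-cut.

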